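# Cross-stack the desk totes

## Robot

A 6-joint arm with a two-finger parallel gripper is mounted at the origin on the work surface. World frame = base frame: x ahead of the robot, y to its left, z up, the work surface at z = 0. Lengths are in m, angles in degrees, forces in N, time in s.
With the tool pointing down it reaches from about 0.15 to 0.775 m from the base axis. Payload 6.1 kg.
Tool frame: the origin (TCP) lies at the very end of the fingers, on their centre line; the grasp point (between the pads) lies 19 mm behind it; z points along the fingers, y is the line along which they close (so a half turn about z gives the same grasp; the last joint's range is limited). The gripper opens to 85 mm and grips with 20 to 120 N. Pads are 22 mm wide; open, the fingers measure 114 mm over their backs; the gripper's body (76 mm by 85 mm) begins 54 mm behind the grasp point. The pads swing forward as they close: fully open they stand 13 mm farther back than shut.
Start: joints at [65.432, 7.208, -2.269, 80.523, 0, 90], TCP at [0.218, 0.477, 0.231] pointing down, gripper open.
Joint ranges: [-155.77, 155.77], [-54.66, 111.73], [-72.52, 77.12], [-102.08, 115.82], [-83.92, 84.16], [-180, 180]. Speed limits (degrees/s): [136.94, 136.94, 172.46, 180, 180, 180].

## Interface

Orientations are given as a 3x3 rotation matrix whose columns are the frame's x, y, z axes.
In Python, from plant import reach, line_to, set_joints, command_gripper, hold, solve_ik, read_state, snapshot, camera_model, IKError, sign_off, regions_of, landmark_of gives the robot as it stands. Calls block until the motion is done:
- reach(position, orientation): joint-space move of the TCP to a pose.
- line_to(position, ori=None, v=0.15): straight line of the TCP; ori=None keeps the orientation; v is the mean speed in m/s.
- set_joints(angles): joint-space move.
- command_gripper(opening, effort=None): opening from 0.0 (shut) to 1.0 (fully open); effort is the grip in N (None keeps the last); returns when the fingers have stopped.
- hold(seconds).
- solve_ik(position, orientation): joint angles nearest the present ones, or None.
- read_state(): the state.
- snapshot(name): name is "scene" or "top" or "wrist"; returns (picture, depth): 384x512x3 uint8, red, green, blue; 384x512 float32, m along the optical axis (not along the pixel's ray), 0 where there is no reading.
- camera_model(name): a dict with "camera_matrix" (3x3 intrinsics, pixels), "distortion" ([k1, k2, p1, p2, k3] as OpenCV has them; the pictures are not rectified), "cam_to_world" (4x4, takes a point from camera to world coordinates); the wrist camera has in their place "hand_eye" (4x4, takes a point from camera to tool coordinates, whose origin is the TCP and whose axes are the flange's). Camera axes: x right, y down, z forward; pixel columns grow to the right and rows downward; lengths in m; the calibration is good to about 2 mm. A picture is of the moment at which its call begins: read the wrist's pose just before it. camera_model takes no time and is no camera call.
A pose or a line that the arm cannot do raises IKError and nothing moves.
- sign_off(): hands the job in; it is judged then, once.
Trained networks look in the newest picture that a camera, given by its name, has taken for a name from the list of things; names that differ only in an ending like _2 or _b are one class to them, and where a whole thing is asked for, a point or a joint stands for the part that bears it (a point fixed in the world has none). Each returns a list of dicts, best first, with "p" (0 to 1); they miss things now and then, are a little off and sometimes report something else, mostly with a low value. They report only what shows in the picture. A call takes as long as a camera call.
- regions_of(thing, camera): "region" (384x512 bool, what is visible of it) and "uv" ([column, row] in pixels, amid what is visible of it).
- landmark_of(thing, camera): "uv" ([column, row] in pixels: a listed point, or the origin of a listed thing).
The state is a dict: "time": time; "joint_positions": joint angles; "qd": joint speeds; "joint_torque": joint torques, N m; "tool_pos": TCP position; "ee_rot": TCP orientation; "force": force on the tool from outside, world axes, zero at the start; "wrist_torque": the same for the moment, N m; "opening": opening from 0.0 (shut) to 1.0 (fully open); "finger_force": force on a finger pad.
Only numpy, scipy, OpenCV 4.12 (cv2) and the standard library are available. Lean on these libraries where they do the work, as an engineer would, in place of code of your own. Each camera call takes 0.05 s, during which the arm holds its last target. There are 200 camera calls.

## Task

Put the empty burgundy-red tote on top of the green tote that holds the erasers, crosswise: these totes slip inside one another when they lie the same way and stack when one is turned a quarter turn, so it should sit level and centred across the green tote's two long rims, square to it. Set it down rather than dropping it, leave the green tote standing on the desk, and leave the blue tote and the white mug where they are.

Things in the scene. Friction and masses are not known exactly. Their poses are not given: they have to be found in the camera images.
- tote_red: Burgundy-red plastic tote, empty, 80 to 170 g, upright on the desk. Rim 120 mm (its x) by 62 mm (its y), tapering to a flat base 102 x 44; walls 3 mm. Long side walls 54 mm high, with an upright skirt at z 40 to 54, 62 mm across outside: the place to grip. Short end walls 64 mm high. Half a turn makes no difference. Origin: centre of underside, z up.
- tote_green: Same tote, axes and origin, in green; 180 to 310 g, loose, upright on the desk; a white and a pink eraser fixed on its floor. A tote set crosswise (its x along the green y, either way) rests on the long rims between the raised ends, its underside 54 mm above the green underside; laid the same way it drops inside, to about 24 mm.
- tote_blue: The same tote in blue, empty: not needed, to be left alone. Axes and origin as for the red tote.
- mug: White ceramic mug, 76 mm across, 90 mm high, handle on its +y side: to be left alone. Origin: centre of the underside.

How it is judged:
By the outcome, as a careful person would: the job done as asked, in the order asked, and still so for the second after the job is handed in, with the robot touching nothing.
It also fails if it takes over 32 s, if anything falls off the work surface, if the arm or the gripper's body presses on something with over 40 N, if the wrist force passes 120 N, or if a joint passes its speed limit or range.

## Working session

There is one attempt and no reset: what is moved stays moved. The work goes in short steps, each a Python script; the robot and the scene stay as the last script left them, time stands still between calls to the robot, and variables do not carry over. Pictures are saved under pics/ and viewed, at most 10 in all, crops included, and the job is handed in when it is done.

```bash
mkdir -p pics; ls; cat > h.py <<'E'
import numpy as np, cv2
from plant import *
def cloud(cam,depth,mask):
    m=camera_model(cam); K=np.array(m["camera_matrix"]); d=np.array(m["distortion"])
    v,u=np.nonzero(mask&(depth>0))
    n=cv2.undistortPoints(np.c_[u,v].astype(float).reshape(-1,1,2),K,d).reshape(-1,2)
    z=depth[v,u]; P=np.c_[n*z[:,None],z]
    if "cam_to_world" in m: T=np.array(m["cam_to_world"])
    else:
        s=read_state(); W=np.eye(4); W[:3,:3]=s["ee_rot"]; W[:3,3]=s["tool_pos"]; T=W@np.array(m["hand_eye"])
    return P@T[:3,:3].T+T[:3,3]
E
python3 - <<'E'
from h import *
ims=[]
for c in("top","scene"):
    p,d=snapshot(c); cv2.imwrite(f"pics/{c}0.png",p[:,:,::-1])
    for t in("tote_red","tote_green","tote_blue","mug"):
        for r in regions_of(t,c)[:3]:
            P=cloud(c,d,r["region"]); 
            if len(P)<20: continue
            R=P[P[:,2]>0.046]
            print(c,t,round(r["p"],2),np.round(r["uv"]),len(P),"med",P.mean(0).round(3),"zmax",np.percentile(P[:,2],98).round(3), cv2.minAreaRect((R[:,:2]*1000).astype(np.float32)) if len(R)>10 else "")
print(read_state()["time"],read_state()["ee_rot"])
E
```

```text
pics
plant.py
top tote_red 0.74 [257. 218.] 1374 med [0.494 0.022 0.022] zmax 0.064 ((493.5757141113281, 21.83978271484375), (61.911006927490234, 121.719482421875), 73.35951232910156)
top tote_green 0.8 [206. 150.] 1372 med [0.652 0.148 0.025] zmax 0.063 ((646.4508666992188, 144.93112182617188), (62.8508186340332, 123.10813903808594), 72.24280548095703)
top tote_blue 0.66 [384. 240.] 1449 med [ 0.439 -0.28   0.026] zmax 0.064 ((439.590087890625, -274.0247497558594), (120.95310974121094, 61.464134216308594), 5.591177463531494)
top mug 0.57 [151. 225.] 1231 med [0.471 0.273 0.041] zmax 0.091 ((472.9039611816406, 260.5702819824219), (72.85858154296875, 102.74296569824219), 31.364938735961914)
scene tote_green 0.8 [340. 194.] 2237 med [0.642 0.15  0.032] zmax 0.064 ((646.69921875, 144.53497314453125), (63.92789077758789, 125.23145294189453), 72.37149810791016)
scene tote_green 0.27 [331. 113.] 1598 med [0.472 0.264 0.058] zmax 0.091 ((473.33770751953125, 259.878662109375), (74.38522338867188, 103.85267639160156), 31.374988555908203)
scene tote_blue 0.57 [ 97. 223.] 2227 med [ 0.431 -0.277  0.03 ] zmax 0.065 ((439.4899597167969, -274.6222839355469), (125.62596893310547, 62.27744674682617), 5.624958038330078)
scene mug 0.89 [329. 113.] 1592 med [0.472 0.265 0.058] zmax 0.091 ((472.87518310546875, 259.9764709472656), (75.07315826416016, 104.50127410888672), 31.374988555908203)
0.5 [[-9.09490311e-01  4.15725118e-01 -2.39207870e-07]
 [ 4.15725118e-01  9.09490311e-01 -3.74226729e-05]
 [-1.53399879e-05 -3.41350032e-05 -9.99999999e-01]]
```

View pics/top0.png

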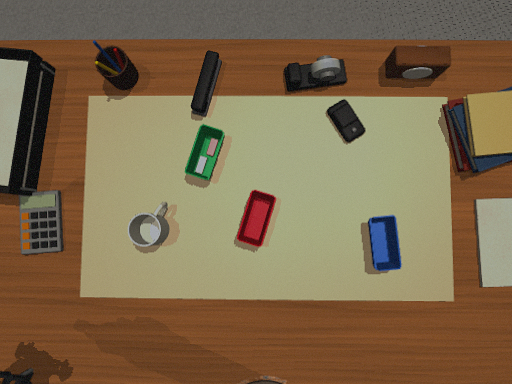

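View pics/scene0.png

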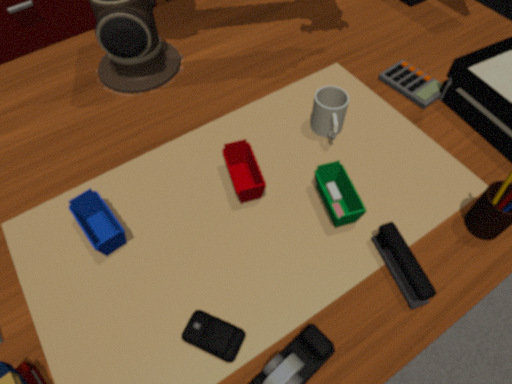

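```bash
cat >> h.py <<'E'
def Rg(a): # tool down, y axis at yaw a deg
    a=np.radians(a); y=np.array([np.cos(a),np.sin(a),0]); z=np.array([0,0,-1.]); return np.c_[np.cross(y,z),y,z]
def best(p,a):
    "pick the yaw (mod 180) with least joint motion"
    q0=np.array(read_state()["joint_positions"]); o=[]
    for k in(a,a+180):
        q=solve_ik(p,Rg(k))
        if q is not None:o.append((abs(np.array(q)-q0).max(),k,np.round(q,1)))
    print(o); return min(o,key=lambda t:t[0])[1]
def rect(P,lo=0.046,hi=0.075):
    R=P[(P[:,2]>lo)&(P[:,2]<hi)]; (c,s,a)=cv2.minAreaRect((R[:,:2]*1000).astype(np.float32))
    if s[0]<s[1]: a+=90
    return np.round(c,1),np.round(s,1),round((a+90)%180-90,2),len(R)
E
python3 - <<'E'
from h import *
H=np.array(camera_model("wrist")["hand_eye"]); print(H.round(3))
for t,c,a in(("tote_green",(.6465,.1447),-17.8),("tote_red",(.4936,.0218),-16.6)):
    k=best([c[0],c[1],.2],a+90); R=Rg(k); o=R@H[:3,3]; 
    p=np.array([c[0]-o[0],c[1]-o[1],.2])
    ax=R@H[:3,2]; h=.2+o[2]-.055; p[:2]-=ax[:2]/-ax[2]*h
    try: reach(p,R)
    except IKError as e: print("ik",p,e); p[:2]=np.array(c)-o[:2]*.5; p[2]=.2; reach(p,R)
    hold(.2)
    im,d=snapshot("wrist"); cv2.imwrite(f"pics/w_{t}.png",im[:,:,::-1])
    for r in regions_of(t,"wrist")[:2]:
        m=cv2.dilate(r["region"].astype(np.uint8),np.ones((9,9)))>0
        print(t,r["p"],rect(cloud("wrist",d,r["region"])),rect(cloud("wrist",d,m)))
print(read_state()["time"])
E
cd pics; python3 -c "
import cv2,numpy as np
cv2.imwrite('wb.png',cv2.resize(np.hstack([cv2.imread('w_tote_green.png'),cv2.imread('w_tote_red.png')]),(800,300)))"
```

```text
[[ 0.    -0.963 -0.269  0.067]
 [ 1.     0.     0.001  0.001]
 [-0.001 -0.269  0.963 -0.143]
 [ 0.     0.     0.     1.   ]]
[(np.float64(59.58158445953416), 72.2, array([12.6, 22.6, 13.8, 81.2,  0. , 30.4])), (np.float64(239.58158445953416), 252.2, array([  12.6,   22.6,   13.8,   81.2,    0. , -149.6]))]
tote_green 0.91 (array([648. , 146.6]), array([ 62.2, 122.8]), -17.73, 2096) (array([648.1, 146.7]), array([ 62.3, 123. ]), -17.59, 2108)
tote_green 0.35 (array([514. , 258.6]), array([52.9, 45. ]), 72.35, 696) (array([514. , 258.6]), array([52.9, 45. ]), 72.35, 697)
[(np.float64(21.612376595549776), 73.4, array([ 2.5,  4. , -9.8, 76.2,  0. , 19.1])), (np.float64(191.76732501633495), 253.4, array([   2.5,    4. ,   -9.8,   76.2,    0. , -160.9]))]
tote_red 0.81 (array([494.6,  23.1]), array([ 62.2, 122.5]), -16.6, 1980) (array([494.7,  23.1]), array([ 62.3, 122.7]), -16.6, 2104)
3.8333
```

View pics/wb.png

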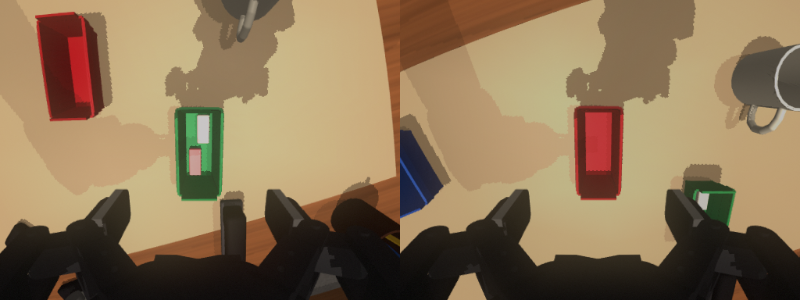

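The pictures agree with the networks. Red lies at about (257,218) in the top view and green, holding the erasers, at about (206,150), with both long axes near -17°. Nothing stands close to red, so I'll grasp it.

```bash
python3 - <<'E'
from h import *
R=Rg(73.4); x,y=.4941,.0225
reach([x,y,.12],R); line_to([x,y,.026],v=.08)
s=read_state(); print(s["time"],np.round(s["force"],1))
command_gripper(0.0,35)
s=read_state(); print(s["opening"],s["finger_force"],np.round(s["force"],1),np.round(s["tool_pos"],4))
line_to([x,y,.17],v=.12); hold(.3)
s=read_state(); print(s["time"],s["opening"],s["finger_force"],np.round(s["force"],2))
im,d=snapshot("wrist"); cv2.imwrite("pics/g_w.png",im[:,:,::-1])
im,d=snapshot("scene"); cv2.imwrite("pics/g_s.png",im[:,:,::-1])
for r in regions_of("tote_red","scene")[:1]: 
    P=cloud("scene",d,r["region"]); print(r["p"],np.percentile(P[:,2],[1,10,50,90,99]).round(3))
E
cd pics; python3 -c "
import cv2,numpy as np
cv2.imwrite('gb.png',cv2.resize(np.hstack([cv2.imread('g_w.png'),cv2.imread('g_s.png')]),(800,300)))"
```

```text
5.575 [-0.1 -0.3  0.2]
0.7225862334072679 37.91147232055664 [-1.3 -0.   5.2] [0.4945 0.0226 0.0266]
7.5667 0.7185548048603816 38.21935057640076 [-0.4   0.63 -1.76]
0.71 [0.145 0.147 0.169 0.198 0.208]
```

View pics/gb.png

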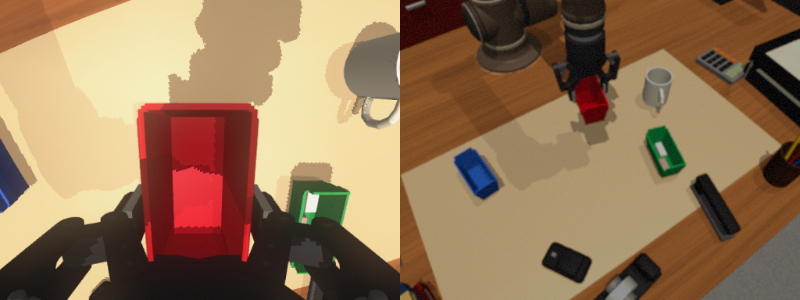

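```bash
python3 - <<'E'
from h import *
g=np.array([.6473,.1456]); a=-17.7
k=best([g[0],g[1],.14],a); R=Rg(k)
reach([g[0],g[1],.17],R); line_to([g[0],g[1],.125],v=.1); hold(.3)
s=read_state(); print(s["time"],k,np.round(s["tool_pos"],4),s["opening"],np.round(s["force"],2))
T=np.array(s["tool_pos"]); c,sn=np.cos(np.radians(a)),np.sin(np.radians(a)); A=np.array([[c,sn],[-sn,c]])
for cam in("wrist","top","scene"):
    im,d=snapshot(cam); cv2.imwrite(f"pics/p_{cam}.png",im[:,:,::-1])
    for t in("tote_red","tote_green"):
        for r in regions_of(t,cam)[:1]:
            P=cloud(cam,d,r["region"]); Q=(P[:,:2]-T[:2])@A.T*1000
            z=P[:,2]
            sel=Q[(z>.138)&(z<.175)] if t=="tote_red" else Q[(z>.04)&(z<.075)]
            print(cam,t,round(r["p"],2),len(sel),"gx,gy 0.5%",np.percentile(sel,.5,axis=0).round(1),"99.5%",np.percentile(sel,99.5,axis=0).round(1)) if len(sel) else 0
E
cd pics; python3 -c "
import cv2,numpy as np
cv2.imwrite('pb.png',cv2.resize(np.hstack([cv2.imread('p_wrist.png'),cv2.imread('p_scene.png')]),(800,300)))"
```

```text
[(np.float64(101.17029828923913), -17.7, array([ 12.7,  23. ,   6.9,  73.9,   0. , 120.4])), (np.float64(78.82970171076087), 162.3, array([ 12.7,  23. ,   6.9,  73.9,   0. , -59.6]))]
9.8583 162.3 [0.6476 0.1457 0.1257] 0.7138832580675686 [-0.21 -0.64 -1.05]
wrist tote_red 0.78 9490 gx,gy 0.5% [-30.3 -61.3] 99.5% [31.3 34.8]
wrist tote_green 0.96 1042 gx,gy 0.5% [-62.3 -26.2] 99.5% [60.7 22.4]
top tote_red 0.92 138 gx,gy 0.5% [-31.3 -62.4] 99.5% [ 30.4 -18.3]
top tote_green 0.56 56 gx,gy 0.5% [-42.3 -31.2] 99.5% [58.5  1.8]
scene tote_red 0.62 665 gx,gy 0.5% [-31.3 -64.1] 99.5% [31.9 57.6]
scene tote_green 0.82 448 gx,gy 0.5% [ -9.6 -33.1] 99.5% [61.4 29.8]
```

View pics/pb.png

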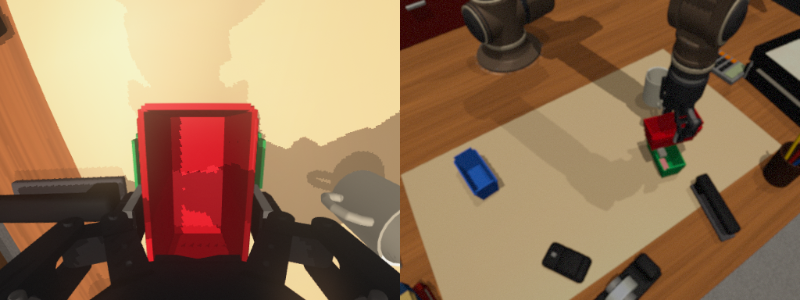

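Red is held square and crosswise above green. The in-hand comparison asks for a shift of only about -0.6 mm along green x. Next I'll lower it until it touches.

```bash
python3 - <<'E'
from h import *
a=np.radians(-17.7); X=np.array([np.cos(a),np.sin(a)]); Y=np.array([-X[1],X[0]])
g=np.array([.6473,.1456])-.0006*X+.0002*Y
line_to([*g,.12],v=.05); line_to([*g,.085],v=.06); hold(.2)
f0=read_state()["force"][2]; z=.085
while z>.0765:
    z-=.0005; line_to([*g,z],v=.02); hold(.03); s=read_state(); f=s["force"][2]-f0
    if f>2.5: break
print(s["time"],z,np.round(s["tool_pos"],4),f,f0,np.round(s["wrist_torque"],2))
command_gripper(.80); hold(.1); command_gripper(1.0)
p=np.array(s["tool_pos"]); line_to([*g,z+.1],v=.12)
reach([.45,.05,.3],Rg(162.3)); hold(.3); print(read_state()["time"])
for cam in("top","scene"):
    im,d=snapshot(cam); cv2.imwrite(f"pics/f_{cam}.png",im[:,:,::-1])
    for t,lo,hi in(("tote_red",.098,.13),("tote_green",.045,.07),("tote_blue",.046,.07),("mug",.046,.1)):
        for r in regions_of(t,cam)[:1]:
            P=cloud(cam,d,r["region"]); print(cam,t,round(r["p"],2),rect(P,lo,hi),np.percentile(P[:,2],[1,99]).round(3))
            if t=="tote_red":
                Q=P-[*g,0]; E=P[Q[:,2]>.11]; print(" ends z",[ (E[(E[:,:2]-g)@Y*s>.05][:,2]).mean().round(4) if ((E[:,:2]-g)@Y*s>.05).any() else None for s in(-1,1)])
print(read_state()["time"])
E
cd pics; python3 -c "
import cv2,numpy as np
cv2.imwrite('fb.png',np.hstack([cv2.resize(cv2.imread('f_top.png')[90:250,110:310],(400,320)),cv2.resize(cv2.imread('f_scene.png')[120:280,240:440],(400,320))]))"
```

```text
14.0417 0.0805 [0.6469 0.146  0.0808] 3.3438808225732424 -1.8543555271928964 [-0.03  0.21  0.06]
16.9667
top tote_red 0.85 (array([646.6, 144.6]), array([123.9,  62.8]), 72.03, 440) [-0.     0.119]
 ends z [np.float64(0.1169), np.float64(0.1164)]
top tote_green 0.61 (array([646.3, 144.6]), array([ 62.2, 123.4]), -18.25, 228) [-0.002  0.101]
top tote_blue 0.78 (array([ 439.4, -273.7]), array([121.3,  60.9]), 5.91, 416) [-0.001  0.065]
top mug 0.49 (array([ 439.4, -273.6]), array([121.2,  60.9]), 6.06, 418) [-0.     0.065]
scene tote_red 0.78 (array([647.5, 143.7]), array([124.9,  63.7]), 71.53, 937) [0.015 0.119]
 ends z [np.float64(0.1168), np.float64(0.1157)]
scene tote_green 0.64 (array([685.2, 131.6]), array([62.3, 44. ]), 73.76, 255) [0.002 0.065]
scene tote_blue 0.57 (array([ 440.1, -275.3]), array([123.5,  61.1]), 4.55, 693) [0.002 0.066]
scene mug 0.78 (array([473.2, 259.6]), array([ 75.3, 105. ]), -59.35, 1117) [0.001 0.092]
17.4667
```

View pics/fb.png

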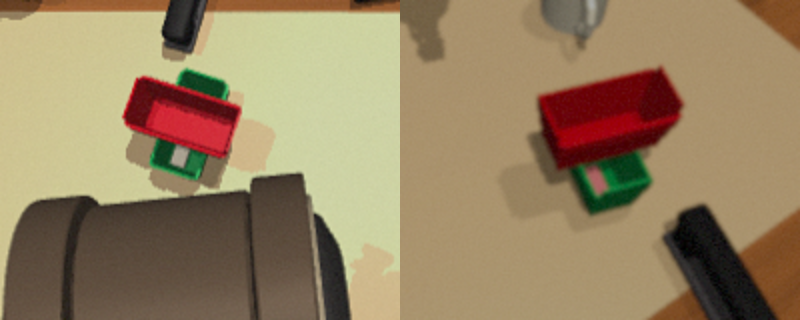

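The final view shows red level (both end rims at about 117 mm), square and within about 1 mm of centre on green. Blue and the mug haven't moved, and the arm is clear.

```bash
python3 -c "
from plant import *
print(sign_off())"
```

```text
the job is handed in; nothing more can be done
None
```

The red tote sits crosswise on the green tote, level, square and centred to within about 1 mm in the last pictures; the blue tote and mug are where they were, and I handed the job in at about 17.5 s of the 32 s.

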